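# Click the stop block onto the cutting jig's bar

### The arm

A 6-joint arm with a two-finger parallel gripper is mounted at the origin on the work surface. World frame = base frame: x ahead of the robot, y to its left, z up, the work surface at z = 0. Lengths are in mm, angles in rad, forces in N, time in s.
With the tool pointing down it reaches from about 350 to 875 mm from the base axis. Payload 4.2 kg.
Tool frame: the origin (TCP) lies between the finger pads; the fingertips stand 8 mm ahead of it and the grasp point (between the pads) lies 11 mm behind it; z points along the fingers, y is the line along which they close (so a half turn about z gives the same grasp; the last joint's range is limited). The gripper opens to 87 mm and grips with 3 to 60 N. Pads are 19 mm wide; open, the fingers measure 117 mm over their backs; the gripper's body (75 mm by 190 mm) begins 51 mm behind the grasp point.
Start: joints at [-0.882, 0.385, 0.008, 0, -1.194, -0.259], TCP at [260.443, -568.127, 230.55] pointing down, gripper open.
Joint ranges: [-3.14, 3.14], [-1.21, 2.06], [-1.07, 1.41], [-3.16, 2.05], [-2.99, -0.16], [-3.1, 3.1]. Speed limits (rad/s): [2.79, 2.79, 3.14, 3.14, 3.14, 3.14].

### API

Orientations are given as a unit quaternion [w, x, y, z].
In Python, from rig import arm, vision, finder gives the robot as it stands. The module is installed in compiled form; this text tells all that it offers.
- The arm moves only by the tool send_rows, never from a script. Its argument "motion" is a list that holds one entry, the list of rows, each a list of 7 numbers: the finger opening in cm, from 0 to 8.7, then the shift along the world's x, y, z in cm, then the turn, a rotation vector about the world's x, y, z in rad. In form: [[[jaw, dx, dy, dz, wx, wy, wz], ...]]. A call has 1 to 10 rows; each row shifts and turns the commanded pose from where the row before left it; what a row does not reach is not made up. A row lasts 1/10 s, in which the tool goes at most 50 mm and 8.59 degrees, less where a joint would pass 70% of its speed; a pose out of reach is approached as far as the arm can. A call with a gripper value outside its range is refused whole. The fingers move at their own pace and stop on an object; "grip_force" is the grip in N (left out, the last holds). Time passes only in rows, so rows that do not move let the fingers close. It gives the time, the measured TCP pose, the force, the opening and the grip force at its end, in the units of the state.
- arm.read_state(): the state, without advancing time (a new reading comes with each control period).
- vision.read_camera(name): name is "scene" or "top" or "wrist"; returns (picture, depth): 420x560x3 uint8, red, green, blue; 420x560 float32, mm along the optical axis (not along the pixel's ray), 0 where there is no reading.
- vision.camera_model(name): a dict with "mtx" (3x3 intrinsics, pixels), "view" (4x4, takes a point from world to camera coordinates). Camera axes: x right, y down, z forward; pixel columns grow to the right and rows downward; lengths in mm; the calibration is good to about 2 mm. A picture is of the moment at which its call begins: read the wrist's pose just before it. camera_model takes no time and is no camera call; for the wrist camera it gives the pose at the moment of the call.
- arm.close_job(): hands the job in; it is judged then, once.
Trained networks look in the newest picture that a camera, given by its name, has taken for a name from the list of things; names that differ only in an ending like _2 or _b are one class to them, and where a whole thing is asked for, a point or a joint stands for the part that bears it (a point fixed in the world has none). Each returns a list of dicts, best first, with "conf" (0 to 1); they miss things now and then, are a little off and sometimes report something else, mostly with a low value. They report only what shows in the picture. A call takes as long as a camera call. They do not tell look-alikes from the thing itself.
- finder.outline_of(name, camera): "region" (420x560 bool, what is visible of it) and "xy" ([column, row] in pixels, amid what is visible of it).
The state is a dict: "clock": time; "q": joint angles; "dq": joint speeds; "tau": joint torques, N m; "tool_pos": TCP position; "tcp_rot": TCP orientation; "wrist_force": force on the tool from outside, world axes, zero at the start; "wrist_torque": the same for the moment, N m; "grip_width": opening from 0.0 (shut) to 1.0 (fully open); "grip_force": force on a finger pad.
Only numpy, scipy, OpenCV 4.12 (cv2) and the standard library are available. Lean on these libraries where they do the work, as an engineer would, in place of code of your own. Each camera call takes 0.05 s, during which the arm holds its last target. There are 200 camera calls.

### The job

Pick up the dark hardwood stop block, thread it onto the free end of the cutting jig's square steel bar and slide it along gently, never forcing it, until the sprung ball on top of the bar, having gone under the block, clicks up into the notch half-way along the bore. Hold the block still at the click for a good second, to be sure that it is home, then let go and leave it there, held by the ball, neither short of the click nor pushed on past it; do not disturb the mug, the screwdriver or the tin.

Things in the scene. Friction and masses are not known exactly. Their poses are not given: they have to be found in the camera images.
- stop_center (a point): the stop block, a dark hardwood block 120 mm long (its x axis), 38 mm wide (y), 40 mm tall (z), 105 to 210 g, standing upright on the bench. This point is its centre, also the middle of its bore, 20.4 mm wide and 19.4 mm tall, which runs right through along x. Both ends are alike, either may go first; the top, with three thin lines, stays up. Grip it across the 38 mm width
- stop_mouth (a point): one mouth of the block's bore, on the bore's axis, 60 mm from the centre along the block's x. The roof of the bore slopes up at both mouths (30 degrees, the last 8.5 mm) and has a V notch across its middle, straight above the block's centre (45 degree sides, 10 mm wide, 5 mm deep): the ball clicks into it
- bar_nose (a point): tip of the free end of the jig's bar, on the bar's axis, 85 mm above the bench. Polished steel, 18 mm square, level, 230 mm from this tip to the upright; the first 12 mm are a round cone, 9 mm across at the tip. The x axis runs along the bar from the tip to the upright, z is up. A sprung ball stands on top of it at an unmeasured place (see ball)
- bar_root (a point): the other end of the bar, on its axis, where it enters a wooden upright (30 mm thick, 60 mm wide, top 110 mm above the bench); axes as at the tip. The jig is screwed to the bench: base board 270 by 110 mm, 20 mm thick, under the bar, with a strip of fence along its +y edge reaching 42 mm above the bench
- ball (a joint): how far the ball is pressed in (m): 0 fully out, 0.0015 to 0.0042 under the bore's roof, about 0 in the notch. The 10 mm ball stands 4.2 mm above the bar, 87 to 143 mm from the tip, a new place each time. Felt along the bar: mounting it takes 4 to 10 N, riding 0 to 6 N, then it draws the block on by 3 to 9 N into the click; leaving the click takes 5 to 14 N. Keep all forces on the bar below 30 N
- mug: mug, 80 mm across and 92 mm tall, origin at the centre of its underside; leave it alone
- screwdriver: screwdriver lying on the bench; leave it alone
- tin: low round tin, 68 mm across and 45 mm tall, origin at the centre of its underside; leave it alone
There are look-alikes about, which are no part of the job. There is more than one size of the part that bears stop_center; the job needs the middle-sized.

How it is judged (in metres and radians):
On the way, in this order (a step that is already met when the one before it is completed fails the run):
1. the block is threaded on the bar (x of stop_center in the frame of bar_nose above -0.02 m and y of stop_center in the frame of bar_nose between -0.004 and 0.004 m and z of stop_center in the frame of bar_nose between -0.004 and 0.004 m and angle between the x axis of stop_center and the x axis of bar_nose, either way round below 0.12 rad), for 0.1 s.
2. the block, on the bar, presses the ball down (value of joint ball above 0.0012 m and x of stop_center in the frame of bar_nose above 0.015 m and angle between the x axis of stop_center and the x axis of bar_nose, either way round below 0.12 rad), for 0.05 s.
3. the block, still in the fingers, is held at the click for 0.8 s: the ball is out again, up in the notch (pressed in by less than 1 mm) (value of joint ball below 0.001 m and x of stop_center in the frame of bar_nose between 0.084 and 0.146 m and contact force between the fingers and stop above 0.5 N), for 0.8 s.
At the end, for the whole second after the job is handed in: the block is on the bar, its centre 85 to 145 mm from the tip, within 4 mm of the bar's axis and upright, at rest and let go, with the ball sprung out to within 1 mm of fully out in its notch (x of stop_center in the frame of bar_nose between 0.085 and 0.145 m and y of stop_center in the frame of bar_nose between -0.004 and 0.004 m and z of stop_center in the frame of bar_nose between -0.004 and 0.004 m and angle between the x axis of stop_center and the x axis of bar_nose, either way round below 0.12 rad and angle between stop_center's own z axis and vertical below 0.15 rad and value of joint ball below 0.001 m and linear speed of stop below 0.01 m/s); the robot touches nothing.
It fails at once if the block is forced on the bar or upright with more than 30 N (contact force between stop and jig above 30 N).
It fails at once if the mug is moved by more than 25 mm (distance of mug from where it was at the start of the episode above 0.025 m).
It fails at once if the screwdriver is moved by more than 25 mm (distance of screwdriver from where it was at the start of the episode above 0.025 m).
It fails at once if the tin is moved by more than 25 mm (distance of tin from where it was at the start of the episode above 0.025 m).
It also fails if it takes over 72 s, if anything falls off the work surface, if the arm or the gripper's body presses on something with over 40 N, if the wrist force passes 120 N, or if a joint passes its speed limit or range.

## Working session

There is one attempt and no reset: what is moved stays moved. The work goes in short steps, Python scripts to look and compute and a tool call to move; the robot and the scene stay as the last step left them, time stands still between calls to the robot, and variables do not carry over. Pictures are saved under pics/ and viewed, at most 10 in all, crops included, and the job is handed in when it is done.

Besides the shell and the picture viewer there is one more tool, called after ">>>" as name(argument=value, ...), one argument or row to a line, values as JSON. send_rows: Moves the arm, as the interface text tells. Its arguments: {"type":"object","properties":{"motion":{"type":"array","items":{"type":"array","items":{"type":"array","items":{"type":"number"}}}},"grip_force":{"type":"number"}},"required":["motion"]}

```bash
mkdir -p pics; cat > h.py <<'E'
import numpy as np, cv2
from rig import arm, vision, finder
def cap(n):
    m=vision.camera_model(n); p,d=vision.read_camera(n); return p,d,np.array(m["mtx"]),np.array(m["view"])
def cloud(d,K,V):
    v,u=np.mgrid[:d.shape[0],:d.shape[1]]
    c=np.stack([(u-K[0,2])/K[0,0]*d,(v-K[1,2])/K[1,1]*d,d,np.ones_like(d)],-1)
    w=(c@np.linalg.inv(V).T)[...,:3]; w[d<=0]=np.nan; return w
def save(n,p): cv2.imwrite(n,p[...,::-1])
E
python3 - <<'E'
from h import *
out=[]
for n in ["scene","top"]:
    p,d,K,V=cap(n); np.savez(n,p=p,d=d,K=K,V=V); out.append(p)
    w=cloud(d,K,V); print(n,np.linalg.inv(V)[:3,3].round())
    for t in ["stop_center","bar_nose","mug","screwdriver","tin"]:
        for o in finder.outline_of(t,n):
            r=o["region"]; q=w[r]; q=q[~np.isnan(q[:,0])]
            print(t,round(o["conf"],2),np.round(o["xy"]),r.sum(),np.nanpercentile(q,[3,50,97],axis=0).round().tolist() if len(q) else 0)
save("pics/a.png",cv2.resize(np.vstack(out),None,fx=.7,fy=.7)); save("pics/scene.png",out[0]);save("pics/top.png",out[1])
E
```

```text
scene [1234. -928. 1035.]
stop_center 0.95 [178. 285.] 1775 [[452.0, -470.0, 4.0], [490.0, -401.0, 50.0], [502.0, -317.0, 55.0]]
stop_center 0.9 [229. 249.] 856 [[446.0, -262.0, 2.0], [487.0, -212.0, 36.0], [519.0, -158.0, 43.0]]
stop_center 0.77 [195. 229.] 252 [[314.0, -233.0, 3.0], [358.0, -210.0, 27.0], [387.0, -174.0, 31.0]]
bar_nose 0.88 [329. 194.] 2851 [[489.0, 31.0, 8.0], [565.0, 153.0, 21.0], [622.0, 265.0, 107.0]]
mug 0.61 [294. 143.] 761 [[273.0, 247.0, 4.0], [320.0, 273.0, 59.0], [351.0, 352.0, 91.0]]
tin 0.83 [264. 294.] 609 [[633.0, -297.0, 10.0], [667.0, -275.0, 42.0], [690.0, -243.0, 48.0]]
top [ 430.  -41. 1262.]
stop_center 0.87 [450. 225.] 1560 [[448.0, -468.0, 14.0], [473.0, -388.0, 53.0], [497.0, -315.0, 57.0]]
stop_center 0.77 [369. 224.] 956 [[443.0, -263.0, -1.0], [477.0, -207.0, 39.0], [515.0, -153.0, 44.0]]
stop_center 0.55 [374. 281.] 431 [[312.0, -229.0, 17.0], [345.0, -201.0, 27.0], [381.0, -174.0, 33.0]]
bar_nose 0.58 [222. 192.] 5064 [[484.0, 33.0, 15.0], [551.0, 159.0, 22.0], [619.0, 275.0, 109.0]]
mug 0.79 [162. 297.] 1241 [[274.0, 247.0, 1.0], [309.0, 298.0, 36.0], [346.0, 342.0, 92.0]]
screwdriver 0.6 [331. 131.] 335 [[693.0, -158.0, 17.0], [702.0, -111.0, 23.0], [713.0, -65.0, 29.0]]
tin 0.92 [394. 152.] 669 [[625.0, -293.0, 12.0], [652.0, -263.0, 44.0], [682.0, -235.0, 49.0]]
```

View pics/a.png

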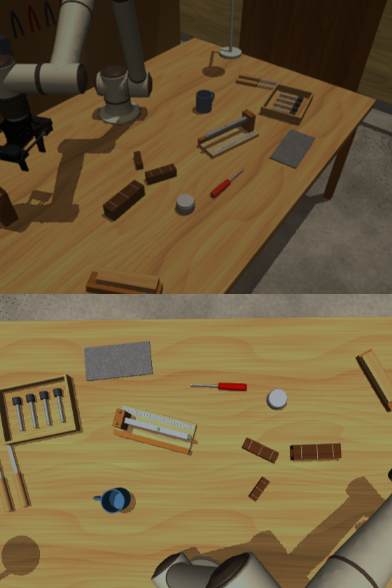

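The combined picture shows three dark blocks. In top-camera pixels these are the large one at (450,225), about 150 mm long and 55 mm tall, a medium one at (369,224), about 120 mm long and 41 mm tall, and a small one at (374,281), about 30 mm tall. The medium one fits the description. The jig is at (222,192), with the free end of its bar on the right. I'll confirm with a crop and measure the edges.

```bash
python3 - <<'E'
from h import *
for n in ["top","scene"]:
    z=np.load(n+".npz"); w=cloud(z["d"],z["K"],z["V"]); X,Y,Z=np.moveaxis(w,-1,0)
    def rect(m,t):
        q=w[m]; r=cv2.minAreaRect(q[:,:2].astype(np.float32)); print(n,t,m.sum(),np.round(r[0],1),np.round(r[1],1),round(r[2],2),"z",np.median(q[:,2]).round(1))
        return q
    rect((abs(X-480)<50)&(abs(Y+208)<75)&(Z>33)&(Z<50),"block")
    rect((abs(X-350)<60)&(abs(Y+202)<40)&(Z>23)&(Z<40),"small")
    rect((abs(X-475)<60)&(abs(Y+392)<90)&(Z>46)&(Z<70),"big")
    m=(X>470)&(X<640)&(Y>15)&(Y<300)
    q=rect(m&(Z>85)&(Z<104),"bar+"); rect(m&(Z>104)&(Z<120),"upright")
    q=w[m&(Z>88)&(Z<99)&(Y<240)]
    c=np.polyfit(q[:,1],q[:,0],1);print("bar fit x=a*y+b",c,"y",np.percentile(q[:,1],[0,2,50,98,100]).round(1),"resid",(q[:,0]-np.polyval(c,q[:,1])).std().round(2), "z",np.median(q[:,2]))
    b=q[(q[:,2]>96)];print("high",len(b))
p=np.load("top.npz")["p"]
a=cv2.resize(p[170:310,320:500],(720,560),interpolation=cv2.INTER_CUBIC)
save("pics/crop.png",a); save("pics/jig.png",cv2.resize(p[140:240,150:290],(784,560),interpolation=cv2.INTER_CUBIC))
E
```

```text
top block 814 [ 478.8 -207.3] [120.5  38.7] 64.12 z 39.7
top small 403 [ 344.9 -202.2] [27.9 84.9] 54.05 z 27.8
top big 1463 [ 473.  -393.5] [ 50.1 160.8] 2.11 z 52.7
top bar+ 821 [560.2 150. ] [256.7  58.1] 80.59 z 93.4
top upright 338 [581.2 263.8] [30.4 59.8] 74.47 z 109.3
bar fit x=a*y+b [2.66637457e-01 5.10441682e+02] y [ 26.7  35.7 134.8 235.5 239. ] resid 5.38 z 93.3720794601254
high 93
scene block 495 [ 480.6 -205.6] [121.2  49.5] 65.52 z 39.2
scene small 192 [ 346.3 -199.8] [27.1 88.8] 54.01 z 27.4
scene big 1036 [ 473.7 -391.5] [ 55.2 162.6] 2.17 z 52.4
scene bar+ 478 [545.4 159.1] [261.7  61.3] 69.83 z 92.9
scene upright 123 [584.3 263.7] [36.7 58.4] 67.87 z 109.5
bar fit x=a*y+b [2.68136687e-01 5.12785295e+02] y [ 27.7  36.8 134.7 235.5 237.9] resid 6.58 z 93.17695162957091
high 37
```

View pics/crop.png

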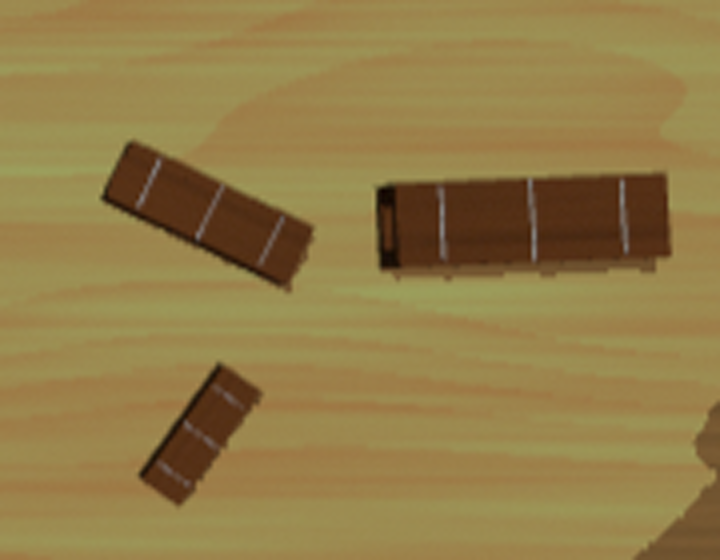

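View pics/jig.png

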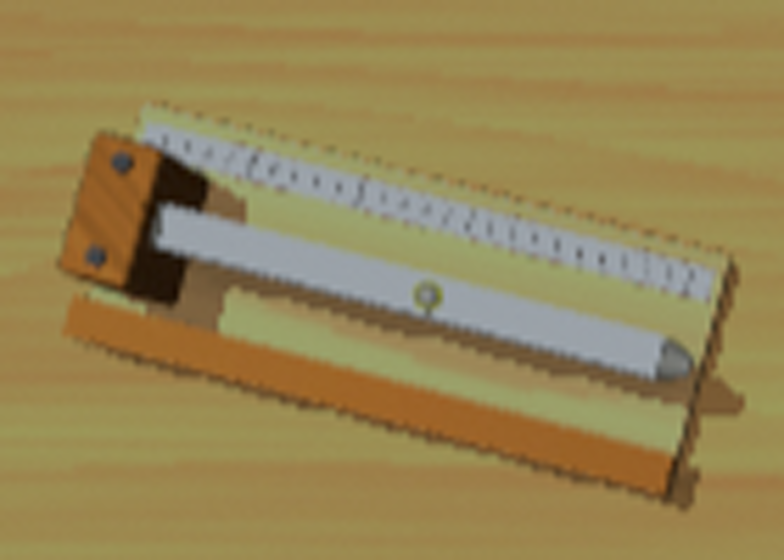

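The crop confirms it: the medium block, upright with three lines, at crop pixel (208,215), which is about world (479.5,-206.5). The jig crop shows the nose tip at (692,362), the ball at (428,295), and the upright at left. The bar points about 75° from world x. Next I need the tool's current yaw and a better bar measurement.

```bash
python3 - <<'E'
from h import *
from scipy.spatial.transform import Rotation as R
s=arm.read_state(); q=s["tcp_rot"]; M=R.from_quat(q,scalar_first=True).as_matrix()
print(s["tool_pos"],M.round(3).tolist(),"yaw y-axis",np.degrees(np.arctan2(M[1,1],M[0,1])),s["clock"])
z=np.load("top.npz");K,V=z["K"],z["V"];I=np.linalg.inv(V)
def ray(u,v,h):
    r=I[:3,:3]@np.linalg.solve(K,[u,v,1]); c=I[:3,3]; return c+r*(h-c[2])/r[2]
f=lambda a,b,h:ray(150+(a+.5)/5.6-.5,140+(b+.5)/5.6-.5,h).round(1)
print("nose",f(692,362,85),"ball",f(428,294,97))
w=cloud(z["d"],K,V);X,Y,Z=np.moveaxis(w,-1,0)
m=(X>500)&(X<620)&(Y>15)&(Y<235)&(Z>88)&(Z<98)
r=cv2.minAreaRect(w[m][:,:2].astype(np.float32));print("bar rect",r)
E
```

```text
[ 260.41933899 -568.12015061  230.56324639] [[-0.909, -0.417, 0.0], [-0.417, 0.909, 0.0], [-0.0, 0.0, -1.0]] yaw y-axis 114.62328235177556 0.6
nose [518.7  26.6  85. ] ball [546.1 134.7  97. ]
bar rect ((545.7053833007812, 131.79234313964844), (216.8117218017578, 18.291154861450195), 75.00984191894531)
```

>>> send_rows(
  motion=[
    [[7.5,2.2,3.6,0,0,0,0.069],[7.5,2.2,3.6,0,0,0,0.069],[7.5,2.2,3.6,0,0,0,0.069],[7.5,2.2,3.6,0,0,0,0.069],[7.5,2.2,3.6,0,0,0,0.069],[7.5,2.2,3.6,0,0,0,0.069],[7.5,2.2,3.6,0,0,0,0.069],[7.5,2.2,3.6,0,0,0,0.069],[7.5,2.2,3.6,0,0,0,0.069],[7.5,2.2,3.6,0,0,0,0.069]],
  ],
  grip_force=25,
)

```text
clock: 1.6
tool_pos: [481.2, -206.5, 230.9]
tcp_rot: [0.0, -0.532, 0.846, -0.0]
wrist_force: [0.3, -0.4, 0.4]
grip_width: 0.862
grip_force: 0.0
```

```bash
cat >> h.py <<'E'
from scipy.spatial.transform import Rotation as R
def st():
    s=arm.read_state(); M=R.from_quat(s["tcp_rot"],scalar_first=True).as_matrix()
    print("t",round(s["clock"],2),"tcp",np.round(s["tool_pos"],2),"yaw",np.degrees(np.arctan2(M[1,1],M[0,1])).round(2),"tilt",M[2].round(4),"F",np.round(s["wrist_force"],2),"T",np.round(s["wrist_torque"],2),"w",round(s["grip_width"],4),"g",round(s["grip_force"],2),"q",np.round(s["q"],2))
    return s
E
python3 - <<'E'
from h import *
arm_s=st(); p,d,K,V=cap("wrist"); st(); w=cloud(d,K,V); print("cam",np.linalg.inv(V)[:3,3].round())
X,Y,Z=np.moveaxis(w,-1,0); m=(abs(X-480)<55)&(abs(Y+208)<75)&(Z>33)&(Z<50)
print(m.sum(),cv2.minAreaRect(w[m][:,:2].astype(np.float32)),np.median(Z[m]))
v,u=np.where(m);print(u.min(),u.max(),v.min(),v.max())
save("pics/w1.png",p)
E
```

```text
t 1.6 tcp [ 481.15 -206.52  230.93] yaw 154.33 tilt [-2.e-04 -8.e-04 -1.e+00] F [ 0.33 -0.42  0.39] T [-0.03 -0.01 -0.05] w 0.8615 g 0.0 q [-0.1   0.21 -0.24  0.   -1.12 -0.35]
t 1.65 tcp [ 484.25 -203.01  230.9 ] yaw 154.71 tilt [-0.0019 -0.0027 -1.    ] F [ 1.44  2.26 -0.42] T [ 0.24 -0.14 -0.02] w 0.8605 g 0.0 q [-0.09  0.21 -0.24 -0.   -1.12 -0.35]
cam [ 447. -279.  385.]
4175 ((477.5517883300781, -204.65753173828125), (120.48504638671875, 38.06958770751953), 64.09320068359375) 40.005277755085615
266 304 127 240
```

>>> send_rows(
  motion=[
    [[7.5,0,0,0,0,0,0],[7.5,0,0,0,0,0,0],[7.5,0,0,0,0,0,0]],
  ],
)

```text
clock: 1.95
tool_pos: [479.9, -208.8, 230.5]
tcp_rot: [-0.0, -0.53, 0.848, 0.0]
wrist_force: [-0.3, 0.3, -0.5]
grip_width: 0.861
grip_force: 0.0
```

```bash
python3 - <<'E'
from h import *
st(); p,d,K,V=cap("wrist"); st(); w=cloud(d,K,V)
X,Y,Z=np.moveaxis(w,-1,0); m=(abs(X-480)<55)&(abs(Y+208)<75)&(Z>33)&(Z<50)
print(m.sum(),cv2.minAreaRect(w[m][:,:2].astype(np.float32)),np.median(Z[m]))
E
```

```text
t 1.95 tcp [ 479.9  -208.84  230.55] yaw 154.07 tilt [ 1.e-04  2.e-04 -1.e+00] F [-0.3   0.32 -0.48] T [-0.01  0.06  0.02] w 0.861 g 0.0 q [-0.1   0.21 -0.24  0.   -1.12 -0.35]
t 2.0 tcp [ 479.84 -208.99  230.55] yaw 154.06 tilt [ 1.e-04  2.e-04 -1.e+00] F [ 0.32 -0.03 -0.54] T [0.02 0.01 0.04] w 0.8623 g 0.0 q [-0.1   0.21 -0.24  0.   -1.12 -0.35]
4127 ((477.5257263183594, -204.69229125976562), (119.95989990234375, 38.059349060058594), 64.0367431640625) 39.992190271825734
```

>>> send_rows(
  motion=[
    [[7.5,-0.1,0.2,-3.5,0,0,0],[7.5,-0.1,0.2,-4,0,0,0],[7.5,0,0,-4,0,0,0],[7.5,0,0,-4,0,0,0],[7.5,0,0,-3,0,0,0],[7.5,0,0,-2,0,0,0],[7.5,0,0,-1.3,0,0,0],[7.5,0,0,0,0,0,0],[7.5,0,0,0,0,0,0]],
  ],
)

```text
clock: 2.9
tool_pos: [478.5, -204.9, 12.8]
tcp_rot: [0.0, -0.531, 0.848, -0.0]
wrist_force: [-0.3, 0.1, 0.1]
grip_width: 0.862
grip_force: 0.0
```

```bash
python3 -c "
from h import *
st()"
```

```text
t 2.9 tcp [ 478.47 -204.91   12.82] yaw 154.1 tilt [ 1.e-04 -3.e-04 -1.e+00] F [-0.31  0.13  0.14] T [ 0.01  0.07 -0.02] w 0.8618 g 0.0 q [-0.09  0.48 -0.5   0.   -0.59 -0.36]
```

>>> send_rows(
  motion=[
    [[3,0,0,0,0,0,0],[3,0,0,0,0,0,0],[3,0,0,0,0,0,0],[3,0,0,0,0,0,0],[3,0,0,0,0,0,0],[3,0,0,0,0,0,0],[3,0,0,0,0,0,0],[3,0,0,0,0,0,0]],
  ],
  grip_force=30,
)

```text
clock: 3.7
tool_pos: [478.3, -204.0, 12.7]
tcp_rot: [-0.0, -0.531, 0.847, 0.0]
wrist_force: [-1.1, 0.2, 2.7]
grip_width: 0.433
grip_force: 30.0
```

```bash
python3 -c "
from h import *
st()"
```

```text
t 3.7 tcp [ 478.29 -204.05   12.67] yaw 154.16 tilt [ 1.e-04  3.e-04 -1.e+00] F [-1.05  0.18  2.66] T [0.33 0.36 0.03] w 0.4334 g 30.0 q [-0.09  0.48 -0.5  -0.   -0.59 -0.36]
```

>>> send_rows(
  motion=[
    [[3,0,0,2,0,0,0],[3,0,0,4,0,0,0],[3,0,0,4,0,0,0],[3,0.3,2.4,3,0,0,0.03],[3,0.5,3,3,0,0,0.04],[3,0.5,3,0,0,0,0.04],[3,0.5,3,0,0,0,0.04],[3,0.4,2,0,0,0,0.039],[3,0,0,0,0,0,0],[3,0,0,0,0,0,0]],
  ],
)

```text
clock: 4.7
tool_pos: [500.1, -70.0, 172.1]
tcp_rot: [-0.0, -0.609, 0.793, 0.0]
wrist_force: [1.1, 0.1, -1.0]
grip_width: 0.435
grip_force: 30.0
```

>>> send_rows(
  motion=[
    [[3,0,0,0,0,0,0],[3,0,0,0,0,0,0]],
  ],
)

```text
clock: 4.9
tool_pos: [500.1, -71.0, 172.3]
tcp_rot: [-0.0, -0.608, 0.794, 0.0]
wrist_force: [-0.6, -0.6, -1.4]
grip_width: 0.434
grip_force: 30.0
```

```bash
python3 - <<'E'
from h import *
st(); p,d,K,V=cap("wrist"); np.savez("w2",p=p,d=d,K=K,V=V); st(); w=cloud(d,K,V); I=np.linalg.inv(V); print(I.round(3).tolist(),K.tolist())
X,Y,Z=np.moveaxis(w,-1,0); m=(X>490)&(X<620)&(Y>10)&(Y<240)&(Z>88)&(Z<99)
print(m.sum(), m.sum()and cv2.minAreaRect(w[m][:,:2].astype(np.float32)),np.median(Z[m]))
save("pics/w2.png",p)
E
```

```text
t 4.9 tcp [500.14 -70.95 172.33] yaw 164.9 tilt [ 2.e-04  5.e-04 -1.e+00] F [-0.59 -0.64 -1.4 ] T [ 0.03  0.05 -0.01] w 0.4342 g 30.0 q [ 0.18  0.24 -0.37  0.   -0.97 -0.44]
t 4.95 tcp [500.18 -70.92 172.37] yaw 164.9 tilt [ 2.e-04  4.e-04 -1.e+00] F [ 0.52  0.01 -1.36] T [-0.    0.12  0.01] w 0.4339 g 30.0 q [ 0.18  0.24 -0.37 -0.   -0.97 -0.44]
[[-0.966, 0.249, 0.075, 480.114], [0.26, 0.924, 0.28, -148.423], [0.0, 0.29, -0.957, 326.394], [0.0, 0.0, 0.0, 1.0]] [[340.87647147017907, 0.0, 279.3987512743641], [0.0, 340.87647147017907, 209.31916315998177], [0.0, 0.0, 1.0]]
0 0 nan
  return _methods._mean(a, axis=axis, dtype=dtype,
  ret = ret.dtype.type(ret / rcount)
```

View pics/w2.png

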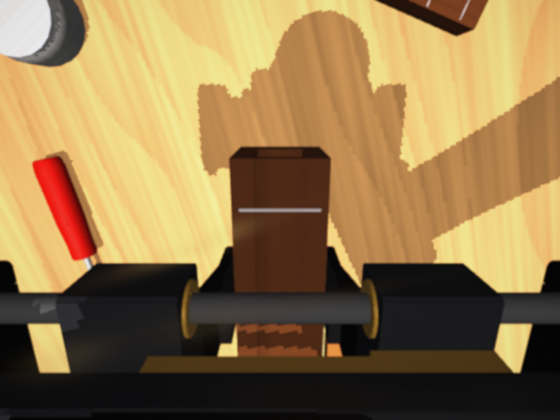

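The wrist camera looks back past the block: its rear end is at (280,152), with the tin and screwdriver at left. I'll pass over the jig once so I can measure the free end of the bar up close.

>>> send_rows(
  motion=[
    [[3,0.5,2,2,0,0,0],[3,0.8,3.5,2,0,0,0],[3,0.9,4,0,0,0,0],[3,0.9,4,0,0,0,0],[3,0.9,4,0,0,0,0],[3,0.9,3.5,0,0,0,0],[3,0.6,2.3,0,0,0,0],[3,0,0,0,0,0,0],[3,0,0,0,0,0,0],[3,0,0,0,0,0,0]],
  ],
)

```text
clock: 5.95
tool_pos: [555.1, 161.7, 212.4]
tcp_rot: [-0.0, -0.608, 0.794, 0.0]
wrist_force: [-0.0, 0.8, -1.3]
grip_width: 0.433
grip_force: 30.0
```

>>> send_rows(
  motion=[
    [[3,0,0,0,0,0,0],[3,0,0,0,0,0,0]],
  ],
)

```text
clock: 6.15
tool_pos: [555.4, 161.9, 212.8]
tcp_rot: [0.0, -0.608, 0.794, 0.0]
wrist_force: [-0.3, -0.1, -1.5]
grip_width: 0.435
grip_force: 30.0
```

```bash
python3 - <<'E'
from h import *
s=st(); p,d,K,V=cap("wrist"); np.savez("w3",p=p,d=d,K=K,V=V); st(); w=cloud(d,K,V)
X,Y,Z=np.moveaxis(w,-1,0); m=(X>490)&(X<620)&(Y>10)&(Y<240)&(Z>91)&(Z<96)
print(m.sum(), cv2.minAreaRect(w[m][:,:2].astype(np.float32)),np.median(Z[m]))
m2=(X>490)&(X<620)&(Y>10)&(Y<240)&(Z>80)&(Z<100)
a=np.radians(75.0);D=np.array([np.cos(a),np.sin(a)]);N=np.array([-D[1],D[0]])
print("nose range", (w[m2][:,:2]@D).min())
# edges per slice
q=w[m][:,:2];t=q@D;l=q@N;C=[]
for k in range(int(t.min())+3,int(t.max())-3,4):
    g=l[abs(t-k)<2]
    if len(g)>20: C.append((k,(g.min()+g.max())/2,g.max()-g.min()))
C=np.array(C);print(C.round(1)[::3].tolist());c=np.polyfit(C[:,0],C[:,1],1);print("lat slope deg",np.degrees(c[0]),"lat at tcp-t",np.polyval(c,t.min()),"tcp lat",np.array(s["tool_pos"][:2])@N)
save("pics/w3.png",p)
E
```

```text
t 6.15 tcp [555.36 161.93 212.79] yaw 164.92 tilt [-1.e-04 -1.e-04 -1.e+00] F [-0.26 -0.06 -1.47] T [-0.01  0.11  0.04] w 0.435 g 30.0 q [ 0.56  0.32 -0.14 -0.   -1.11 -0.83]
t 6.2 tcp [555.41 162.11 212.8 ] yaw 164.93 tilt [-2.e-04 -2.e-04 -1.e+00] F [-0.6   0.12 -1.68] T [0.04 0.05 0.05] w 0.4336 g 30.0 q [ 0.56  0.32 -0.14  0.   -1.11 -0.83]
2628 ((528.0537719726562, 73.3843994140625), (86.0967025756836, 18.03308868408203), 74.88873291015625) 93.8903780837633
nose range 162.24114205357085
[[171.0, -490.8, 11.0], [183.0, -491.1, 17.7], [195.0, -491.1, 17.9], [207.0, -491.0, 16.7], [219.0, -491.0, 16.9], [231.0, -490.9, 17.1], [243.0, -490.9, 17.3]]
lat slope deg 0.1251860263860378 lat at tcp-t -491.10434413372724 tcp lat -494.5296640053799
```

View pics/w3.png

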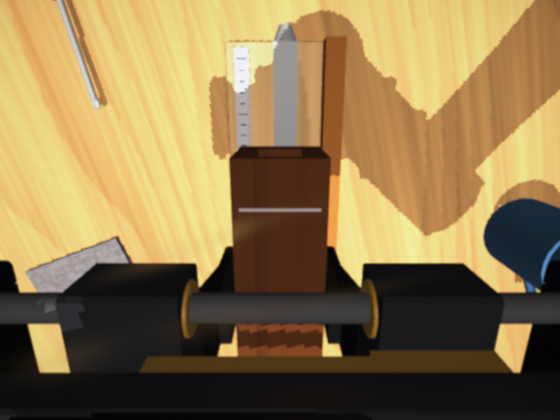

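The picture shows the bar straight ahead, with its cone tip at (286,27), and the bar clear of the block. The bar's lateral position is about -491.4 in my axes, at 75.0°. Now I'll go back to a point in front of the nose and down to bar height.

>>> send_rows(
  motion=[
    [[3,-0.6,-2,0,0,0,0],[3,-1,-3.5,0,0,0,0],[3,-1.1,-4,0,0,0,0],[3,-1.1,-4,0,0,0,0],[3,-1.1,-4,0,0,0,0],[3,-1,-3.5,0,0,0,0],[3,-0.6,-2,-2,0,0,0],[3,0,0,-4,0,0,0],[3,0,0,-4,0,0,0],[3,0,0,-3.5,0,0,0]],
  ],
)

```text
clock: 7.2
tool_pos: [489.4, -68.3, 76.6]
tcp_rot: [0.0, -0.608, 0.794, -0.0]
wrist_force: [0.5, 0.4, -1.5]
grip_width: 0.433
grip_force: 30.0
```

>>> send_rows(
  motion=[
    [[3,0,0,0,0,0,0],[3,0,0,0,0,0,0],[3,0,0,0,0,0,0]],
  ],
)

```text
clock: 7.5
tool_pos: [492.1, -67.2, 79.7]
tcp_rot: [0.002, -0.609, 0.793, -0.001]
wrist_force: [-0.3, 0.2, -0.7]
grip_width: 0.435
grip_force: 30.0
```

```bash
cat >> h.py <<'E'
def bar():
    s=st(); a=np.radians(75.0);D=np.array([np.cos(a),np.sin(a)]);N=np.array([-D[1],D[0]])
    x=np.array(s["tool_pos"][:2]); F=np.array(s["wrist_force"])
    print("along tip",(x@D-161.5).round(2),"lat err",(x@N+491.4).round(2),"F along/lat/z",(F[:2]@D).round(2),(F[:2]@N).round(2),F[2].round(2))
E
python3 -c "
from h import *
bar()"
```

```text
t 7.5 tcp [492.12 -67.16  79.73] yaw 165.02 tilt [-0.0014 -0.0042 -1.    ] F [-0.27  0.17 -0.67] T [ 0.05  0.06 -0.02] w 0.4345 g 30.0 q [ 0.19  0.34 -0.5   0.   -0.72 -0.45]
along tip -99.0 lat err -1.33 F along/lat/z 0.09 0.31 -0.67
```

>>> send_rows(
  motion=[
    [[3,0,0,0,0,0,0],[3,0,0,0,0,0,0],[3,0,0,0,0,0,0],[3,0,0,0,0,0,0]],
  ],
)

```text
clock: 7.9
tool_pos: [490.6, -67.0, 78.0]
tcp_rot: [0.0, -0.609, 0.793, -0.0]
wrist_force: [-0.3, 0.4, -0.8]
grip_width: 0.439
grip_force: 30.0
```

```bash
python3 -c "
from h import *
bar()"
```

```text
t 7.9 tcp [490.63 -67.04  78.01] yaw 165.0 tilt [-4.e-04 -8.e-04 -1.e+00] F [-0.27  0.41 -0.81] T [0.05 0.06 0.01] w 0.4389 g 30.0 q [ 0.19  0.34 -0.51  0.   -0.72 -0.45]
along tip -99.27 lat err 0.14 F along/lat/z 0.33 0.37 -0.81
```

>>> send_rows(
  motion=[
    [[3,0.13,0.48,-0.03,0,0,0],[3,0.18,0.68,0,0,0,0],[3,0.18,0.68,0,0,0,0],[3,0.18,0.68,0,0,0,0],[3,0.13,0.48,0,0,0,0],[3,0.08,0.29,0,0,0,0],[3,0,0,0,0,0,0],[3,0,0,0,0,0,0],[3,0,0,0,0,0,0]],
  ],
)

```text
clock: 8.8
tool_pos: [499.1, -34.4, 77.2]
tcp_rot: [-0.0, -0.609, 0.794, 0.0]
wrist_force: [0.2, 0.2, -1.3]
grip_width: 0.431
grip_force: 30.0
```

```bash
python3 -c "
from h import *
bar()
p,_=vision.read_camera('scene'); save('pics/s1.png',cv2.resize(p[140:240,230:370],(784,560),interpolation=cv2.INTER_CUBIC))"
```

```text
t 8.8 tcp [499.11 -34.4   77.23] yaw 164.97 tilt [ 1.e-04  2.e-04 -1.e+00] F [ 0.23  0.21 -1.32] T [ 0.    0.05 -0.03] w 0.4312 g 30.0 q [ 0.26  0.35 -0.49 -0.   -0.73 -0.52]
along tip -65.55 lat err 0.4 F along/lat/z 0.26 -0.17 -1.32
```

View pics/s1.png

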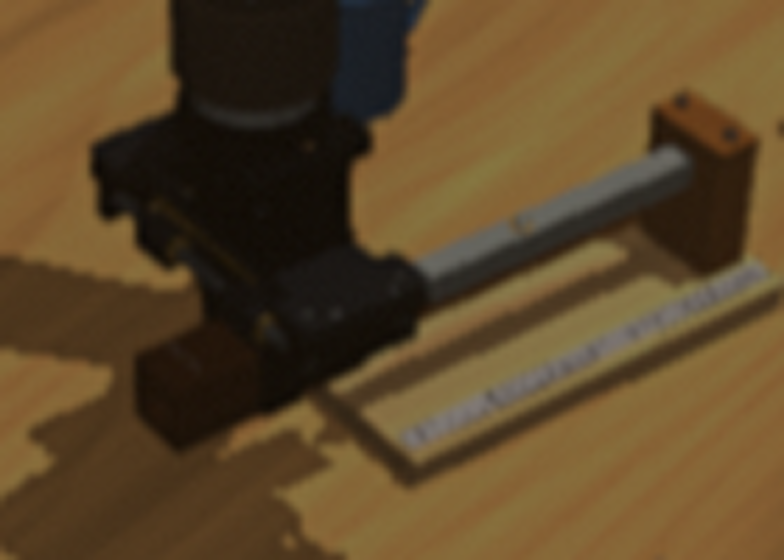

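The picture shows the block in line with the bar, with the ball at crop (520,222) and the upright clear. Now to thread it on.

>>> send_rows(
  motion=[
    [[3,0.12,0.28,0.04,0,0,0],[3,0.08,0.29,0,0,0,0],[3,0.08,0.29,0,0,0,0],[3,0.08,0.29,0,0,0,0],[3,0.08,0.29,0,0,0,0],[3,0,0,0,0,0,0],[3,0,0,0,0,0,0]],
  ],
)

```text
clock: 9.55
tool_pos: [503.6, -19.7, 77.6]
tcp_rot: [-0.0, -0.609, 0.793, 0.0]
wrist_force: [-0.3, 0.3, -1.8]
grip_width: 0.437
grip_force: 30.0
```

```bash
python3 -c "
from h import *
bar()"
```

```text
t 9.55 tcp [503.61 -19.71  77.61] yaw 165.0 tilt [ 1.e-04  1.e-04 -1.e+00] F [-0.31  0.32 -1.76] T [ 0.    0.09 -0.  ] w 0.4372 g 30.0 q [ 0.28  0.36 -0.48 -0.   -0.73 -0.55]
along tip -50.19 lat err -0.15 F along/lat/z 0.23 0.38 -1.76
```

>>> send_rows(
  motion=[
    [[3,0.08,0.29,0,0,0,0],[3,0.08,0.29,0,0,0,0],[3,0.08,0.29,0,0,0,0],[3,0.08,0.29,0,0,0,0],[3,0.08,0.29,0,0,0,0],[3,0,0,0,0,0,0],[3,0,0,0,0,0,0]],
  ],
)

```text
clock: 10.25
tool_pos: [507.6, -5.2, 77.6]
tcp_rot: [-0.0, -0.609, 0.793, 0.0]
wrist_force: [-0.3, 0.9, -1.3]
grip_width: 0.432
grip_force: 30.0
```

```bash
python3 -c "
from h import *
bar()"
```

```text
t 10.25 tcp [507.56  -5.17  77.6 ] yaw 165.0 tilt [ 0.e+00  2.e-04 -1.e+00] F [-0.34  0.92 -1.29] T [0.06 0.24 0.07] w 0.4315 g 30.0 q [ 0.31  0.36 -0.48 -0.   -0.73 -0.57]
along tip -35.13 lat err -0.2 F along/lat/z 0.81 0.57 -1.29
```

>>> send_rows(
  motion=[
    [[3,0.1,0.38,0,0,0,0],[3,0.1,0.39,0,0,0,0],[3,0.11,0.39,0,0,0,0],[3,0.1,0.38,0,0,0,0],[3,0.1,0.39,0,0,0,0],[3,0.11,0.39,0,0,0,0],[3,0.1,0.38,0,0,0,0],[3,0,0,0,0,0,0],[3,0,0,0,0,0,0]],
  ],
)

```text
clock: 11.15
tool_pos: [514.8, 21.9, 77.6]
tcp_rot: [-0.0, -0.609, 0.793, 0.0]
wrist_force: [-0.8, 1.6, -1.5]
grip_width: 0.433
grip_force: 30.0
```

```bash
python3 -c "
from h import *
bar()"
```

```text
t 11.15 tcp [514.81  21.89  77.59] yaw 165.0 tilt [-1.e-04  1.e-04 -1.e+00] F [-0.85  1.64 -1.53] T [0.22 0.41 0.05] w 0.4334 g 30.0 q [ 0.36  0.37 -0.46 -0.   -0.74 -0.62]
along tip -7.12 lat err -0.21 F along/lat/z 1.36 1.24 -1.53
```

>>> send_rows(
  motion=[
    [[3,0.06,0.39,0,0,0,0],[3,0.1,0.39,0,0,0,0],[3,0.1,0.39,0,0,0,0],[3,0.1,0.38,0,0,0,0],[3,0.1,0.39,0,0,0,0],[3,0.11,0.39,0,0,0,0],[3,0.1,0.38,0,0,0,0],[3,0.1,0.39,0,0,0,0],[3,0,0,0,0,0,0],[3,0,0,0,0,0,0]],
  ],
)

```text
clock: 12.15
tool_pos: [522.5, 52.7, 77.6]
tcp_rot: [-0.0, -0.609, 0.793, 0.0]
wrist_force: [0.5, -0.2, -1.7]
grip_width: 0.436
grip_force: 30.0
```

```bash
python3 -c "
from h import *
bar()"
```

```text
t 12.15 tcp [522.48  52.74  77.6 ] yaw 165.0 tilt [ 1.e-04  2.e-04 -1.e+00] F [ 0.49 -0.22 -1.66] T [ 0.02  0.12 -0.01] w 0.4364 g 30.0 q [ 0.41  0.39 -0.43 -0.   -0.75 -0.67]
along tip 24.67 lat err 0.37 F along/lat/z -0.08 -0.53 -1.66
```

>>> send_rows(
  motion=[
    [[3,0.07,0.28,0,0,0,0],[3,0.08,0.29,0,0,0,0],[3,0.08,0.29,0,0,0,0],[3,0.08,0.29,0,0,0,0],[3,0.08,0.29,0,0,0,0],[3,0.05,0.19,0,0,0,0],[3,0,0,0,0,0,0],[3,0,0,0,0,0,0]],
  ],
)

```text
clock: 12.95
tool_pos: [526.9, 69.0, 77.6]
tcp_rot: [-0.0, -0.609, 0.793, 0.0]
wrist_force: [1.1, -0.6, -1.3]
grip_width: 0.431
grip_force: 30.0
```

```bash
python3 -c "
from h import *
bar()"
```

```text
t 12.95 tcp [526.9   69.01  77.62] yaw 164.99 tilt [ 1.e-04  1.e-04 -1.e+00] F [ 1.13 -0.58 -1.33] T [0.04 0.09 0.03] w 0.4313 g 30.0 q [ 0.44  0.39 -0.42 -0.   -0.76 -0.7 ]
along tip 41.53 lat err 0.32 F along/lat/z -0.27 -1.24 -1.33
```

>>> send_rows(
  motion=[
    [[3,0.07,0.19,0,0,0,0],[3,0.05,0.19,0,0,0,0],[3,0.05,0.19,0,0,0,0],[3,0.05,0.2,0,0,0,0],[3,0,0,0,0,0,0],[3,0,0,0,0,0,0]],
  ],
)

```text
clock: 13.55
tool_pos: [529.1, 76.7, 77.6]
tcp_rot: [-0.0, -0.609, 0.793, 0.0]
wrist_force: [0.5, -1.0, -1.6]
grip_width: 0.431
grip_force: 30.0
```

```bash
python3 -c "
from h import *
bar()"
```

```text
t 13.55 tcp [529.11  76.73  77.63] yaw 165.0 tilt [ 1.e-04  1.e-04 -1.e+00] F [ 0.49 -0.98 -1.63] T [0.04 0.04 0.03] w 0.4314 g 30.0 q [ 0.45  0.4  -0.41 -0.   -0.76 -0.71]
along tip 49.56 lat err 0.18 F along/lat/z -0.82 -0.73 -1.63
```

>>> send_rows(
  motion=[
    [[3,0.05,0.19,0,0,0,0],[3,0.05,0.19,0,0,0,0],[3,0,0,0,0,0,0],[3,0,0,0,0,0,0]],
  ],
)

```text
clock: 13.95
tool_pos: [530.2, 80.6, 77.6]
tcp_rot: [0.0, -0.609, 0.793, 0.0]
wrist_force: [-0.4, 0.5, -0.9]
grip_width: 0.433
grip_force: 30.0
```

```bash
python3 -c "
from h import *
bar()"
```

```text
t 13.95 tcp [530.16  80.56  77.65] yaw 164.99 tilt [-0. -0. -1.] F [-0.44  0.48 -0.94] T [0.06 0.08 0.02] w 0.4331 g 30.0 q [ 0.45  0.4  -0.41 -0.   -0.76 -0.72]
along tip 53.53 lat err 0.16 F along/lat/z 0.35 0.55 -0.94
```

>>> send_rows(
  motion=[
    [[3,0.05,0.19,0,0,0,0],[3,0.05,0.19,0,0,0,0],[3,0,0,0,0,0,0],[3,0,0,0,0,0,0]],
  ],
)

```text
clock: 14.35
tool_pos: [531.3, 84.2, 78.1]
tcp_rot: [0.0, -0.609, 0.793, -0.0]
wrist_force: [-0.4, -2.0, 3.0]
grip_width: 0.435
grip_force: 30.0
```

```bash
python3 -c "
from h import *
bar()"
```

```text
t 14.35 tcp [531.28  84.19  78.1 ] yaw 165.0 tilt [-1.e-04 -4.e-04 -1.e+00] F [-0.44 -2.03  3.05] T [-0.33  0.38  0.05] w 0.4346 g 30.0 q [ 0.46  0.4  -0.4   0.   -0.77 -0.72]
along tip 57.33 lat err 0.02 F along/lat/z -2.08 -0.1 3.05
```

>>> send_rows(
  motion=[
    [[3,0.04,0.14,0,0,0,0],[3,0.04,0.15,0,0,0,0],[3,0,0,0,0,0,0],[3,0,0,0,0,0,0]],
  ],
)

```text
clock: 14.75
tool_pos: [531.0, 86.0, 77.6]
tcp_rot: [-0.001, -0.609, 0.794, -0.0]
wrist_force: [-1.5, -5.4, 4.7]
grip_width: 0.435
grip_force: 30.0
```

```bash
python3 -c "
from h import *
bar()"
```

```text
t 14.75 tcp [531.03  85.96  77.64] yaw 164.97 tilt [ 0.0023  0.0018 -1.    ] F [-1.51 -5.35  4.73] T [-1.25  0.56  0.04] w 0.435 g 30.0 q [ 0.46  0.4  -0.4   0.   -0.77 -0.73]
along tip 58.97 lat err 0.71 F along/lat/z -5.56 0.08 4.73
```

>>> send_rows(
  motion=[
    [[3,0.05,0.14,0,0,0,0],[3,0.04,0.15,0,0,0,0],[3,0,0,0,0,0,0],[3,0,0,0,0,0,0]],
  ],
)

```text
clock: 15.15
tool_pos: [532.1, 89.3, 77.6]
tcp_rot: [-0.001, -0.609, 0.794, 0.0]
wrist_force: [-1.3, -5.0, 3.1]
grip_width: 0.435
grip_force: 30.0
```

```bash
python3 -c "
from h import *
bar()"
```

```text
t 15.15 tcp [532.15  89.32  77.62] yaw 164.97 tilt [ 0.0015  0.0013 -1.    ] F [-1.35 -4.96  3.14] T [-1.09  0.66  0.09] w 0.4349 g 30.0 q [ 0.47  0.41 -0.4   0.   -0.77 -0.73]
along tip 62.5 lat err 0.5 F along/lat/z -5.14 0.02 3.14
```

>>> send_rows(
  motion=[
    [[3,0.05,0.19,0,0,0,0],[3,0.05,0.19,0,0,0,0],[3,0.05,0.19,0,0,0,0],[3,0,0,0,0,0,0]],
  ],
)

```text
clock: 15.55
tool_pos: [534.6, 96.1, 77.7]
tcp_rot: [0.0, -0.609, 0.793, -0.0]
wrist_force: [-1.9, -1.5, 1.4]
grip_width: 0.437
grip_force: 30.0
```

```bash
python3 -c "
from h import *
bar()"
```

```text
t 15.55 tcp [534.55  96.07  77.68] yaw 165.0 tilt [-5.e-04 -4.e-04 -1.e+00] F [-1.92 -1.51  1.43] T [-0.42  0.43  0.07] w 0.4368 g 30.0 q [ 0.48  0.41 -0.39 -0.   -0.77 -0.74]
along tip 69.65 lat err -0.07 F along/lat/z -1.96 1.46 1.43
```

>>> send_rows(
  motion=[
    [[3,0.07,0.29,0,0,0,0],[3,0.08,0.29,0,0,0,0],[3,0.08,0.29,0,0,0,0],[3,0.08,0.29,0,0,0,0],[3,0.08,0.29,0,0,0,0],[3,0.08,0.29,0,0,0,0],[3,0.08,0.29,0,0,0,0],[3,0.08,0.29,0,0,0,0],[3,0,0,0,0,0,0],[3,0,0,0,0,0,0]],
  ],
)

```text
clock: 16.55
tool_pos: [540.9, 119.6, 77.8]
tcp_rot: [0.0, -0.609, 0.793, 0.0]
wrist_force: [-2.6, -1.0, 3.5]
grip_width: 0.435
grip_force: 30.0
```

```bash
python3 -c "
from h import *
bar()"
```

```text
t 16.55 tcp [540.86 119.6   77.84] yaw 165.02 tilt [-9.e-04 -5.e-04 -1.e+00] F [-2.58 -0.98  3.51] T [-0.26  0.7   0.11] w 0.4346 g 30.0 q [ 0.51  0.42 -0.36 -0.   -0.78 -0.77]
along tip 94.01 lat err -0.07 F along/lat/z -1.61 2.24 3.51
```

>>> send_rows(
  motion=[
    [[3,0.02,0.2,0,0,0,0],[3,0.05,0.2,0,0,0,0],[3,0.05,0.19,0,0,0,0],[3,0.05,0.19,0,0,0,0],[3,0.05,0.19,0,0,0,0],[3,0,0,0,0,0,0],[3,0,0,0,0,0,0]],
  ],
)

```text
clock: 17.25
tool_pos: [543.4, 129.4, 77.9]
tcp_rot: [0.001, -0.609, 0.793, 0.0]
wrist_force: [-0.3, -0.3, 3.6]
grip_width: 0.438
grip_force: 30.0
```

```bash
python3 -c "
from h import *
bar()"
```

```text
t 17.25 tcp [543.39 129.43  77.88] yaw 165.0 tilt [-0.0014 -0.0011 -1.    ] F [-0.34 -0.34  3.57] T [-0.31  0.42  0.  ] w 0.4383 g 30.0 q [ 0.52  0.43 -0.35 -0.   -0.79 -0.79]
along tip 104.16 lat err 0.02 F along/lat/z -0.42 0.24 3.57
```

>>> send_rows(
  motion=[
    [[3,0.04,0.15,0,0,0,0],[3,0.04,0.14,0,0,0,0],[3,0,0,0,0,0,0],[3,0,0,0,0,0,0]],
  ],
)

```text
clock: 17.65
tool_pos: [544.0, 132.2, 77.9]
tcp_rot: [0.001, -0.609, 0.793, 0.0]
wrist_force: [-1.4, -0.5, 4.5]
grip_width: 0.438
grip_force: 30.0
```

```bash
python3 -c "
from h import *
bar()"
```

```text
t 17.65 tcp [544.02 132.19  77.9 ] yaw 165.0 tilt [-1.1e-03 -7.0e-04 -1.0e+00] F [-1.42 -0.51  4.47] T [-0.3  0.5 -0. ] w 0.4379 g 30.0 q [ 0.53  0.43 -0.35 -0.   -0.79 -0.79]
along tip 106.99 lat err 0.13 F along/lat/z -0.86 1.24 4.47
```

>>> send_rows(
  motion=[
    [[3,0.03,0.1,0,0,0,0],[3,0.02,0.1,0,0,0,0],[3,0,0,0,0,0,0],[3,0,0,0,0,0,0]],
  ],
)

```text
clock: 18.05
tool_pos: [544.8, 134.4, 77.9]
tcp_rot: [0.001, -0.609, 0.793, 0.0]
wrist_force: [-1.0, 0.8, 4.0]
grip_width: 0.436
grip_force: 30.0
```

```bash
python3 -c "
from h import *
bar()"
```

```text
t 18.05 tcp [544.77 134.42  77.92] yaw 165.01 tilt [-0.0017 -0.0013 -1.    ] F [-1.02  0.79  4.04] T [0.11 0.43 0.07] w 0.4365 g 30.0 q [ 0.53  0.43 -0.35 -0.   -0.79 -0.79]
along tip 109.34 lat err -0.01 F along/lat/z 0.5 1.19 4.04
```

>>> send_rows(
  motion=[
    [[3,0.02,0.08,0,0,0,0],[3,0.02,0.07,0,0,0,0],[3,0,0,0,0,0,0],[3,0,0,0,0,0,0]],
  ],
)

```text
clock: 18.45
tool_pos: [545.2, 136.0, 77.9]
tcp_rot: [0.001, -0.609, 0.793, 0.0]
wrist_force: [-1.1, 3.7, 4.1]
grip_width: 0.435
grip_force: 30.0
```

```bash
python3 -c "
from h import *
bar()"
```

```text
t 18.45 tcp [545.22 136.02  77.91] yaw 165.01 tilt [-0.0019 -0.0014 -1.    ] F [-1.09  3.72  4.14] T [0.65 0.34 0.03] w 0.4349 g 30.0 q [ 0.53  0.44 -0.34 -0.   -0.79 -0.79]
along tip 111.0 lat err -0.03 F along/lat/z 3.31 2.01 4.14
```

>>> send_rows(
  motion=[
    [[3,0.02,0.07,0,0,0,0],[3,0.02,0.07,0,0,0,0],[3,0,0,0,0,0,0],[3,0,0,0,0,0,0]],
  ],
)

```text
clock: 18.85
tool_pos: [545.7, 137.8, 77.8]
tcp_rot: [0.002, -0.609, 0.793, 0.0]
wrist_force: [-0.4, 5.6, 4.0]
grip_width: 0.432
grip_force: 30.0
```

```bash
python3 -c "
from h import *
bar()"
```

```text
t 18.85 tcp [545.73 137.83  77.85] yaw 165.01 tilt [-0.0027 -0.0016 -1.    ] F [-0.4   5.62  4.02] T [1.49 0.28 0.06] w 0.4322 g 30.0 q [ 0.53  0.44 -0.34 -0.   -0.79 -0.8 ]
along tip 112.88 lat err -0.06 F along/lat/z 5.33 1.84 4.02
```

>>> send_rows(
  motion=[
    [[3,0.02,0.07,0,0,0,0],[3,0.02,0.07,0,0,0,0],[3,0,0,0,0,0,0],[3,0,0,0,0,0,0]],
  ],
)

```text
clock: 19.25
tool_pos: [545.9, 138.8, 77.7]
tcp_rot: [0.001, -0.609, 0.793, 0.0]
wrist_force: [-1.0, 5.2, 4.2]
grip_width: 0.433
grip_force: 30.0
```

```bash
python3 -c "
from h import *
bar()"
```

```text
t 19.25 tcp [545.95 138.76  77.73] yaw 164.99 tilt [-0.002  -0.0012 -1.    ] F [-1.05  5.22  4.24] T [1.61 0.08 0.11] w 0.4335 g 30.0 q [ 0.54  0.44 -0.34 -0.   -0.79 -0.8 ]
along tip 113.84 lat err -0.03 F along/lat/z 4.77 2.36 4.24
```

>>> send_rows(
  motion=[
    [[3,0.02,0.05,0,0,0,0],[3,0.01,0.05,0,0,0,0],[3,0,0,0,0,0,0],[3,0,0,0,0,0,0]],
  ],
)

```text
clock: 19.65
tool_pos: [545.9, 138.9, 77.7]
tcp_rot: [0.0, -0.609, 0.793, -0.0]
wrist_force: [0.7, 3.0, 3.7]
grip_width: 0.435
grip_force: 30.0
```

```bash
python3 -c "
from h import *
bar()"
```

```text
t 19.65 tcp [545.93 138.91  77.72] yaw 164.98 tilt [-5.e-04 -5.e-04 -1.e+00] F [0.67 3.03 3.74] T [ 1.02 -0.16  0.04] w 0.4347 g 30.0 q [ 0.54  0.44 -0.34  0.   -0.79 -0.8 ]
along tip 113.98 lat err 0.03 F along/lat/z 3.1 0.14 3.74
```

>>> send_rows(
  motion=[
    [[3,0.02,0.06,0,0,0,0],[3,0.02,0.07,0,0,0,0],[3,0,0,0,0,0,0],[3,0,0,0,0,0,0]],
  ],
)

```text
clock: 20.05
tool_pos: [545.6, 139.3, 77.6]
tcp_rot: [-0.001, -0.609, 0.794, -0.0]
wrist_force: [-0.6, -0.7, 5.0]
grip_width: 0.438
grip_force: 30.0
```

```bash
python3 -c "
from h import *
bar()"
```

```text
t 20.05 tcp [545.6  139.27  77.64] yaw 164.97 tilt [ 1.6e-03  9.0e-04 -1.0e+00] F [-0.6  -0.74  4.97] T [-0.05 -0.09  0.01] w 0.4376 g 30.0 q [ 0.54  0.44 -0.34  0.   -0.79 -0.8 ]
along tip 114.24 lat err 0.44 F along/lat/z -0.87 0.38 4.97
```

The draw-in force has gone and the block stays put, so it is at the click. I'll ease off the preload and hold it still.

>>> send_rows(
  motion=[
    [[3,-0.01,-0.04,0.05,0,0,0],[3,0,0,0,0,0,0],[3,0,0,0,0,0,0],[3,0,0,0,0,0,0],[3,0,0,0,0,0,0]],
  ],
)

```text
clock: 20.55
tool_pos: [545.4, 139.3, 77.8]
tcp_rot: [-0.001, -0.609, 0.793, 0.0]
wrist_force: [0.8, -1.7, 3.2]
grip_width: 0.434
grip_force: 30.0
```

```bash
python3 -c "
from h import *
bar()"
```

```text
t 20.55 tcp [545.39 139.31  77.77] yaw 164.97 tilt [ 0.0012  0.0012 -1.    ] F [ 0.83 -1.71  3.24] T [-0.28 -0.07 -0.02] w 0.4337 g 30.0 q [ 0.54  0.44 -0.34 -0.   -0.79 -0.8 ]
along tip 114.22 lat err 0.65 F along/lat/z -1.44 -1.25 3.24
```

>>> send_rows(
  motion=[
    [[3,0.02,-0.06,0.03,0,0,0],[3,0,0,0,0,0,0],[3,0,0,0,0,0,0],[3,0,0,0,0,0,0],[3,0,0,0,0,0,0],[3,0,0,0,0,0,0],[3,0,0,0,0,0,0],[3,0,0,0,0,0,0],[3,0,0,0,0,0,0],[3,0,0,0,0,0,0]],
  ],
)

```text
clock: 21.55
tool_pos: [545.7, 139.0, 78.0]
tcp_rot: [-0.001, -0.609, 0.793, 0.0]
wrist_force: [-1.3, 1.1, -3.8]
grip_width: 0.439
grip_force: 30.0
```

```bash
python3 -c "
from h import *
bar()"
```

```text
t 21.55 tcp [545.7  139.01  78.04] yaw 164.98 tilt [ 6.e-04  1.e-03 -1.e+00] F [-1.31  1.09 -3.81] T [0.29 0.45 0.05] w 0.4393 g 30.0 q [ 0.54  0.44 -0.34 -0.   -0.8  -0.8 ]
along tip 114.01 lat err 0.27 F along/lat/z 0.72 1.55 -3.81
```

>>> send_rows(
  motion=[
    [[3,0,0,-0.02,0,0,0],[3,0,0,0,0,0,0],[3,0,0,0,0,0,0],[3,0,0,0,0,0,0],[3,0,0,0,0,0,0],[3,0,0,0,0,0,0],[3,0,0,0,0,0,0],[3,0,0,0,0,0,0],[3,0,0,0,0,0,0],[3,0,0,0,0,0,0]],
  ],
)

```text
clock: 22.55
tool_pos: [545.9, 139.0, 78.1]
tcp_rot: [-0.0, -0.609, 0.793, 0.0]
wrist_force: [-1.4, -0.0, -5.3]
grip_width: 0.431
grip_force: 30.0
```

>>> send_rows(
  motion=[
    [[3,0,0,0,0,0,0],[3,0,0,0,0,0,0],[3,0,0,0,0,0,0],[3,0,0,0,0,0,0]],
  ],
)

```text
clock: 22.95
tool_pos: [545.9, 139.0, 78.1]
tcp_rot: [-0.0, -0.609, 0.793, 0.0]
wrist_force: [-1.2, 0.4, -5.3]
grip_width: 0.43
grip_force: 30.0
```

```bash
python3 -c "
from h import *
bar()"
```

```text
t 22.95 tcp [545.93 139.    78.11] yaw 164.98 tilt [ 4.e-04  4.e-04 -1.e+00] F [-1.18  0.44 -5.26] T [-0.22  0.64  0.09] w 0.43 g 30.0 q [ 0.54  0.44 -0.34 -0.   -0.79 -0.8 ]
along tip 114.06 lat err 0.05 F along/lat/z 0.12 1.25 -5.26
```

>>> send_rows(
  motion=[
    [[3,0,0,-0.03,0,0,0],[3,0,0,0,0,0,0],[3,0,0,0,0,0,0],[3.9,0,0,0,0,0,0],[4.2,0,0,0,0,0,0],[5,0,0,0,0,0,0],[6,0,0,0,0,0,0],[6.5,0,0,0,0,0,0],[6.5,0,0,0,0,0,0],[6.5,0,0,0,0,0,0]],
  ],
)

```text
clock: 23.95
tool_pos: [546.4, 139.3, 78.1]
tcp_rot: [0.0, -0.609, 0.793, -0.0]
wrist_force: [-0.2, -0.3, 0.3]
grip_width: 0.731
grip_force: 0.0
```

```bash
python3 -c "
from h import *
bar()"
```

```text
t 23.95 tcp [546.37 139.29  78.08] yaw 164.99 tilt [-4.e-04 -5.e-04 -1.e+00] F [-0.21 -0.31  0.27] T [ 0.03  0.07 -0.04] w 0.7314 g 0.0 q [ 0.54  0.44 -0.34  0.   -0.79 -0.8 ]
along tip 114.45 lat err -0.3 F along/lat/z -0.36 0.12 0.27
```

>>> send_rows(
  motion=[
    [[6.5,0,0,1,0,0,0],[6.5,0,0,2.5,0,0,0],[6.5,0,0,4,0,0,0],[6.5,0,0,4,0,0,0],[6.5,0,-4,3,0,0,0],[6.5,-2,-4.5,0,0,0,0],[6.5,-2,-4.5,0,0,0,0],[6.5,-2,-4.5,0,0,0,0],[6.5,-1,-2,0,0,0,0],[6.5,0,0,0,0,0,0]],
  ],
)

```text
clock: 24.95
tool_pos: [474.6, -58.0, 224.0]
tcp_rot: [0.0, -0.607, 0.794, -0.0]
wrist_force: [-0.5, 0.1, 0.8]
grip_width: 0.746
grip_force: 0.0
```

>>> send_rows(
  motion=[
    [[6.5,0,0,0,0,0,0],[6.5,0,0,0,0,0,0],[6.5,0,0,0,0,0,0]],
  ],
)

```text
clock: 25.25
tool_pos: [476.7, -55.0, 223.0]
tcp_rot: [0.0, -0.609, 0.793, -0.0]
wrist_force: [-0.4, 1.1, 0.1]
grip_width: 0.75
grip_force: 0.0
```

```bash
python3 - <<'E'
from h import *
st(); a=np.radians(75.0);D=np.array([np.cos(a),np.sin(a)]);N=np.array([-D[1],D[0]])
ims=[]
for n in ["top","scene"]:
    p,d,K,V=cap(n); w=cloud(d,K,V);X,Y,Z=np.moveaxis(w,-1,0)
    m=(X>510)&(X<590)&(Y>40)&(Y<225)&(Z>99.5)&(Z<112)
    q=w[m]; c=cv2.minAreaRect(q[:,:2].astype(np.float32)); print(n,m.sum(),c,np.median(Z[m]),"along",np.array(c[0])@D-161.5,"lat",np.array(c[0])@N+491.4)
    ims.append(cv2.resize(p[140:240,150:290] if n=="top" else p[130:230,240:380],(560,400),interpolation=cv2.INTER_CUBIC))
save("pics/end.png",cv2.resize(np.vstack(ims),(420,600)))
E
```

```text
t 25.25 tcp [476.71 -54.97 222.99] yaw 165.07 tilt [-1.e-04 -1.e-04 -1.e+00] F [-0.42  1.11  0.14] T [ 0.06  0.06 -0.06] w 0.7496 g 0.0 q [ 0.22  0.14 -0.35  0.   -1.08 -0.49]
top 732 ((548.1589965820312, 135.39468383789062), (120.35585021972656, 38.38493728637695), 74.97185516357422) 104.71572936157236 along 111.1552099209789 lat -3.038208928404515
scene 350 ((550.2178344726562, 136.595703125), (123.63213348388672, 43.649497985839844), 76.33484649658203) 104.49405412239855 along 112.84817192514157 lat -4.716046954062449
```

View pics/end.png

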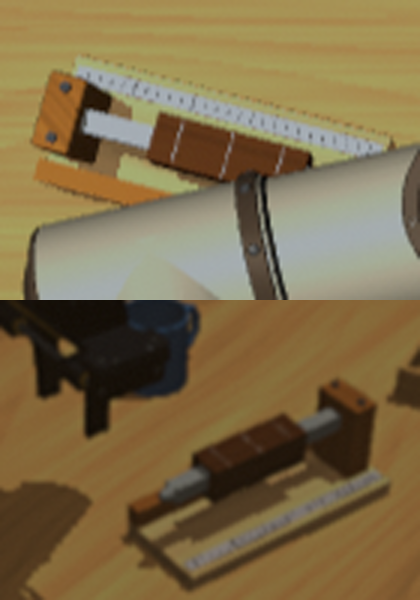

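The block sits level and upright on the bar (centre at about (230,145) in the upper view), right over the ball position measured earlier. The gripper is clear.

```bash
python3 -c "
from h import *
print(arm.close_job())"
```

```text
the job is handed in; nothing more can be done
None
```

The medium stop block is on the bar and released, with its centre about 1 mm from the ball's measured position (about 112 mm from the tip). I held it at the click for over a second and handed the job in at about 25 s; the hand-in returned no verdict.

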